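Flip the red length stop down and push the tube home

ROBOT

A 7-joint arm with a two-finger parallel gripper is mounted at the origin on the work surface. World frame = base frame: x ahead of the robot, y to its left, z up, the work surface at z = 0. Lengths are in m, angles in rad, forces in N, time in s.
With the tool pointing down it reaches from about 0.4 to 0.9 m from the base axis. Payload 5.5 kg.
Tool frame: the origin (TCP) lies at the very end of the fingers, on their centre line; the grasp point (between the pads) lies 19 mm behind it; z points along the fingers, y is the line along which they close (so a half turn about z gives the same grasp; the last joint's range is limited). The gripper opens to 92 mm and grips with 3 to 60 N. Pads are 19 mm wide; open, the fingers measure 130 mm over their backs; the gripper's body (75 mm by 190 mm) begins 47 mm behind the grasp point.
Start: joints at [-0.931, 0.501, -0.427, 1.55, 0.221, 1.138, -0.21], TCP at [0.239, 0.604, 0.227] pointing down, gripper open.
Joint ranges: [-2.88, 2.88], [-0.31, 2.03], [-1.54, 1.56], [0.2, 2.42], [-1.41, 4.55], [0.19, 2.02], [-2.57, 2.57]. Speed limits (rad/s): [2.57, 2.57, 3.14, 3.14, 3.14, 3.14, 3.14].

INTERFACE

Orientations are given as a unit quaternion [w, x, y, z].
In Python, from workcell import monitor, snapshot, workorder gives the robot as it stands.
- The arm moves only by the tool servo_tool, never from a script. Its argument "targets" is a list of rows, each a list of 7 numbers: the turn, a rotation vector about the tool's x, y, z in degrees, then the shift along the tool's x, y, z in cm, then the gripper command: -1 is fully open, 1 is shut, values between are in proportion. In form: [[ax, ay, az, dx, dy, dz, jaw], ...]. A call has 1 to 20 rows; each row is the pose to reach, as a shift and turn from the pose commanded when the call began, along the tool's axes at that moment; what a row does not reach only later rows make up. A row lasts 1/10 s, in which the tool goes at most 50 mm and 8.59 degrees, less where a joint would pass 70% of its speed; a pose out of reach is approached as far as the arm can. A call with a gripper value outside its range is refused whole. The fingers move at their own pace and stop on an object; the grip force is fixed at half the most. Time passes only in rows, so rows that repeat a pose let the fingers close. It gives the time, the measured TCP pose, the force, the opening and the grip force at its end, in the units of the state.
- monitor.read_state(): the state, without advancing time (a new reading comes with each control period).
- snapshot(name): name is "scene" or "top"; returns a dict with "image" (420x560x3 uint8, red, green, blue), "fx", "fy", "cx", "cy" (pixels), "rvec" (rotation vector, rad) and "tvec" (3), from world to camera coordinates, as OpenCV has them. Camera axes: x right, y down, z forward; pixel columns grow to the right and rows downward; lengths in m; the calibration is good to about 2 mm. A picture is of the moment at which its call begins. There is no depth.
- workorder.hand_in(): hands the job in; it is judged then, once.
The state is a dict: "clock": time; "joints": joint angles; "qd": joint speeds; "effort": joint torques, N m; "position": TCP position; "tcp_rot": TCP orientation; "force": force on the tool from outside, world axes, zero at the start; "wrist_torque": the same for the moment, N m; "opening": finger opening in m; "finger_force": force on a finger pad.
Only numpy, scipy, OpenCV 4.12 (cv2) and the standard library are available. Lean on these libraries where they do the work, as an engineer would, in place of code of your own. Each camera call takes 0.05 s, during which the arm holds its last target. There are 200 camera calls.

TASK

Set up the next cut without picking anything up: push the red flip stop over until it is fully down in front of the fence (on the robot's side), then push the square steel tube along the bench until it lies flat against the front of the fence with its left end (seen from the robot) tight against the red stop. Only push the tube, never lift or tip it; leave the yellow stop flipped back and all the other things on the bench where they are.

Things in the scene. Friction and masses are not known exactly. Their poses are not given: they have to be found in the camera images.
- fence: aluminium fence fixed to the bench: a bar 620 mm long along its y axis, 30 mm thick along x, 40 mm high, yawed up to 0.12 rad. Origin at the centre of its underside, z up. Its front face, towards the robot, is the plane x = -15 mm of its frame; the stock goes against it. Two teal feet 10 mm high behind its ends. The two flip stops sit on its left (+y) half, in either order, 90 to 115 mm apart.
- red_stop (a joint): hinge of the red flip stop, rad. 0 = fully down: arm level, pointing to the front (-x of the fence). It grows as the arm swings up and back: 1.57 = arm straight up, the start 1.8 to 2.2 = leaning back behind the fence with its foot pointing forward and up. Stiff: 0.12 N m of friction, so it stays wherever it is left and 2 to 4 N near its tip turns it; it must be pushed down to its end stop at 0.
- red_stop_hinge (a point): centre of the red stop's hinge line, which runs along the fence 52 mm above the bench, over the middle of the fence's thickness; axes as the fence's. The arm is 20 mm wide along the fence, 10 mm thick, its end 65 mm from the hinge. When down, its top is 57 mm above the bench and its foot, 20 mm wide along the fence, 19 to 49 mm in front of the hinge, hangs to 8 mm above the bench.
- red_stop_face (a point): point on the bracket's frame where the tube's left end has to arrive: in the middle of the right-hand (-y) side of the red foot when the stop is down, 30 mm in front of the hinge, 10 mm to its right, 15 mm above the bench. It does not move with the arm. Axes as the fence's.
- yellow_stop (a joint): hinge of the yellow flip stop, the same part in yellow; starts leaning back at 1.8 to 2.2 rad and must stay back. In this position it is clear above a tube on the bench.
- yellow_stop_hinge (a point): centre of the yellow stop's hinge line, 52 mm above the bench; axes as the fence's.
- tube: square steel tube with black end caps lying on the bench in front of the right half of the fence: 220 mm long along its y axis, 30 x 30 mm, 0.27 to 0.53 kg. Origin at the centre of its underside. It starts 20 to 60 mm short of the fence and up to 0.15 rad askew to it, its left end 50 to 220 mm to the right of the stop; it slides on the bench.
- tube_left (a point): centre of the tube's left (+y) end face, 15 mm above the bench.
- tube_right (a point): centre of the tube's right (-y) end face, 15 mm above the bench.
- wrench: loose open-end wrench lying flat in front of the fence near the robot, bystander.
- hammer: loose hammer lying behind the right half of the fence, bystander.
- spray_can: loose blue spray can, 58 mm across, 150 mm high, standing behind the fence, bystander; origin at its underside.
- mug: loose white mug, 80 mm across, 90 mm high, behind the left end of the fence, bystander; origin at its underside.
- offcut: loose steel tube offcut 40 x 40 x 60 mm standing in front of the left end of the fence, bystander; origin at its underside.
- square: loose try square with blue 20 x 100 mm stock and a steel blade, lying behind the right end of the fence, bystander.
Not all that is in view belongs to the job. Several things look just like the tube: the one meant starts farthest to the robot's left.

How it is judged:
On the way, in this order (a step that is already met when the one before it is completed fails the run):
1. the red stop is flipped fully down while the tube is still clear of it (value of joint red_stop below 0.08 rad and y of tube_left in the frame of red_stop_face below -0.02 m), for 0.2 s.
2. the tube lies flat against the fence with its left end against the red stop (value of joint red_stop below 0.08 rad and x of tube_left in the frame of fence between -0.033 and -0.027 m and x of tube_right in the frame of fence between -0.033 and -0.027 m and y of tube_left in the frame of red_stop_face between -0.003 and 0.003 m), for 0.2 s.
At the end, for the whole second after the job is handed in: red stop down (joint below 0.08 rad), yellow stop still back (above 1.6 rad), both ends of the tube within 3 mm of the fence's face and its left end within 3 mm of the red stop's foot, the tube flat on the bench and at rest (all of step 2 and value of joint yellow_stop above 1.6 rad and linear speed of tube below 0.01 m/s and angular speed of tube below 0.05 rad/s and height (world z) of each of tube_left, tube_right below 0.02 m); the robot touches nothing.
It fails at once if the tube was lifted off the bench or tipped (height (world z) of any of tube_left, tube_right above 0.03 m or angle between tube's own z axis and vertical above 0.3 rad).
It fails at once if the yellow stop was flipped over (value of joint yellow_stop below 1.6 rad).
It fails at once if a bystander was moved by more than 20 mm (distance of any of wrench, hammer, spray_can, mug, offcut, square from where it was at the start of the episode above 0.02 m).
It also fails if it takes over 67 s, if anything falls off the work surface, if the arm or the gripper's body presses on something with over 40 N, if the wrist force passes 120 N, or if a joint passes its speed limit or range.

## Working session

There is one attempt and no reset: what is moved stays moved. The work goes in short steps, Python scripts to look and compute and a tool call to move; the robot and the scene stay as the last step left them, time stands still between calls to the robot, and variables do not carry over. Pictures are saved under pics/ and viewed, at most 10 in all, crops included, and the job is handed in when it is done.

Besides the shell and the picture viewer there is one more tool, called as name(argument=value, ...), one argument or row to a line, values as JSON. servo_tool: Moves the arm, as the interface text tells. Its arguments: {"type":"object","properties":{"targets":{"type":"array"}},"required":["targets"]}

```bash
mkdir -p pics; ls; cat > h.py <<'E'
import numpy as np, cv2
from workcell import monitor, snapshot, workorder
from scipy.spatial.transform import Rotation as Rn
def cam(n):
    s=snapshot(n); K=np.array([[s['fx'],0,s['cx']],[0,s['fy'],s['cy']],[0,0,1.]])
    return s['image'],K,cv2.Rodrigues(np.array(s['rvec'],float))[0],np.array(s['tvec'],float)
def px2w(c,u,v,z):
    _,K,R,t=c; d=R.T@np.linalg.inv(K)@[u,v,1]; o=-R.T@t
    return o+d*(z-o[2])/d[2]
def w2px(c,p):
    _,K,R,t=c; q=K@(R@np.asarray(p)+t); return q[:2]/q[2]
def save(im,f): cv2.imwrite('pics/'+f,im[...,::-1])
E
python3 - <<'E'
from h import *
for n in ['scene','top']:
    c=cam(n); save(cv2.resize(c[0],(784,588),interpolation=cv2.INTER_CUBIC),n+'0.png'); print(n,c[1][0,0],-c[2].T@c[3]); print(c[2])
s=monitor.read_state(); print(s)
E
```

```text
pics
scene 423.13484439528685 [0.97257869 0.44549971 1.12173103]
[[-0.71377967  0.70035162  0.0051169 ]
 [ 0.59066722  0.60588595 -0.53293006]
 [-0.37633869 -0.37737226 -0.84614382]]
top 478.93706496132756 [ 0.33509846 -0.03665215  1.20760493]
[[ 0.02098229 -0.99961415  0.01820144]
 [-0.98832815 -0.02348611 -0.15051867]
 [ 0.15088808 -0.01483077 -0.9884396 ]]
{'clock': 0.1, 'joints': array([-0.93081655,  0.50174329, -0.42680523,  1.5513047 ,  0.22081408,
        1.13827302, -0.21030065]), 'qd': array([-1.17820622e-03, -2.42376509e-03,  5.58292819e-05, -1.29917793e-03,
       -3.34949780e-04,  1.58448479e-03,  1.17219134e-03]), 'effort': array([-1.22423755e-02, -5.67866421e+01, -5.83904117e+00, -2.79910898e+01,
       -6.90996205e-02,  2.40889052e-02,  2.02225641e-05]), 'position': array([0.23897384, 0.60383295, 0.22580558]), 'tcp_rot': array([-1.83775482e-04,  1.87256090e-01,  9.82310773e-01, -8.17018931e-04]), 'force': array([-0.33272385, -0.40427018,  0.47359485]), 'wrist_torque': array([0.00273439, 0.00926271, 0.0329031 ]), 'finger_force': 0.0, 'opening': 0.09175933250234192}
```

View pics/scene0.png

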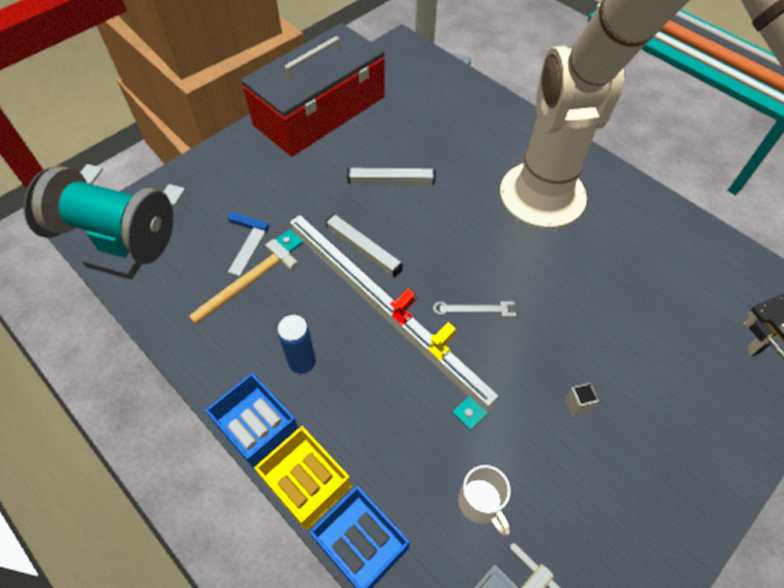

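View pics/top0.png

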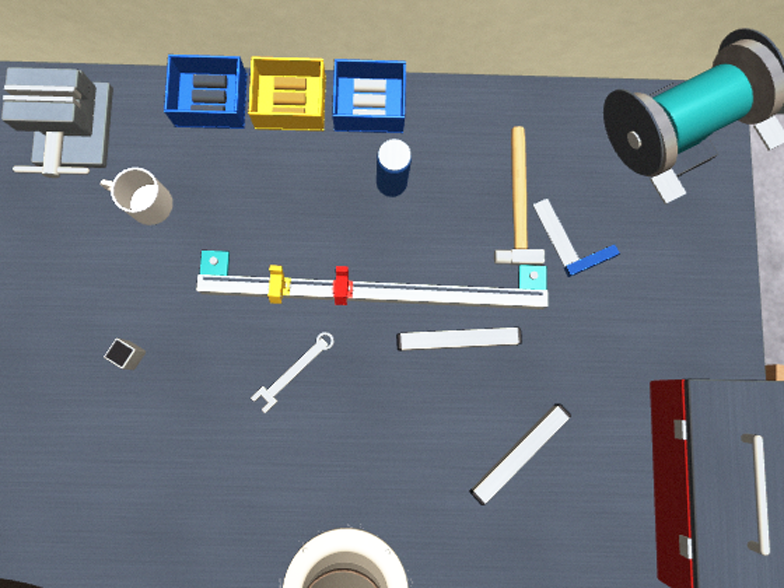

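Tube candidates in the top view (784-wide pixels): A at (460,338) with its left end at (400,342), and B at (520,453) with its left end at (475,497). A is farther to the robot's left (image left = +y) and lies in front of the fence's right half, so A is the one. The fence runs from (198,284) to (547,298). The red stop is at (342,285) and the yellow at (277,285), both leaning back. I'll confirm this in one enlarged crop.

```bash
python3 - <<'E'
from h import *
c=cam('top'); np.save('top.npy',c[0])
save(cv2.resize(c[0][165:270,135:400],None,fx=3,fy=3,interpolation=cv2.INTER_CUBIC),'crop1.png')
E
```

```text
(no output)
```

View pics/crop1.png

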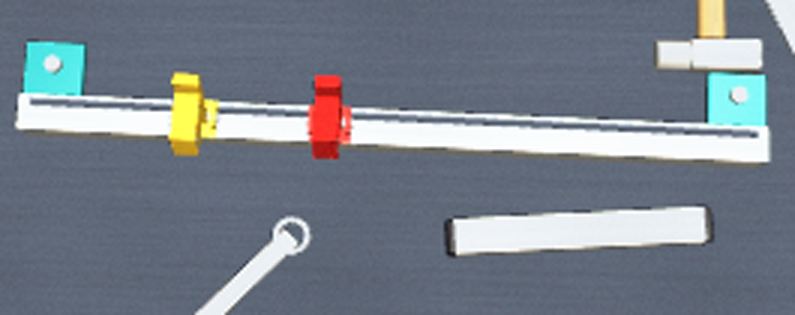

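Crop: tube A has its left cap at (450,237) and right cap at (709,225). The fence's rear top edge runs (18,93)–(769,126), and the red arm is centred at (326,117), leaning back. This confirms A; now the positions.

```bash
python3 - <<'E'
from h import *
c=cam('top')
f=lambda U,V,z:px2w(c,(U+.5)/3-.5+135,(V+.5)/3-.5+165,z)
a,b=f(18,93,.04),f(769,126,.04); L=np.linalg.norm(a-b)
yv=(a-b)/L; xv=np.array([yv[1],-yv[0],0]); yaw=np.arctan2(xv[1],xv[0])
cen=(a+b)/2-xv*.015; print('len',L,'yaw',yaw,'fence',cen,'face mid',cen-xv*.015)
loc=lambda p:np.round([(p-cen)@xv,(p-cen)@yv],4)
p,q=f(447,219,.03),f(711,206,.03); print('tube back L,R',p,q,np.linalg.norm(p-q),loc(p),loc(q))
for n,U in(('red',327),('yel',186)):
  for z in(.05,.09,.12): r=f(U,117,z); print(n,z,loc(r))
print('red edge', loc(f(312,117,.1)),loc(f(342,117,.1)))
print('front edge z.04', loc(f(17,124,.04)),loc(f(769,158,.04)))
# scene cross-check: predicted pixels in scene image (784 scale)
s=cam('scene')
for w in (cen+yv*.31+np.array([0,0,.04])-xv*.015,cen-yv*.31+np.array([0,0,.04])-xv*.015,p,q): print(w2px(s,[w[0],w[1],w[2] if w[2]>.025 and w[2]<.05 else .04])*1.4)
print('wrench ring',f(290,235,0),'offcut',px2w(c,122/1.4,352/1.4,.06))
E
```

```text
len 0.619218031229874 yaw -0.020483126276412328 fence [ 0.51631448 -0.03525174  0.04      ] face mid [ 0.50131763 -0.03494451  0.04      ]
tube back L,R [ 0.44284531 -0.08068135  0.03      ] [ 0.45854048 -0.29856193  0.03      ] 0.21844516120530902 [-0.0725 -0.0469] [-0.0524 -0.2644]
red 0.05 [0.0047 0.0548]
red 0.09 [-0.0017  0.0527]
red 0.12 [-0.0065  0.0512]
yel 0.05 [-0.0004  0.1693]
yel 0.09 [-0.0066  0.1633]
yel 0.12 [-0.0113  0.1588]
red edge [-0.0038  0.0639] [-0.0028  0.0405]
front edge z.04 [-0.0107  0.3083] [-0.0117 -0.3097]
[498.2633169  394.46233519]
[299.3554507  214.13953568]
[393.9134455  270.22431392]
[324.40840974 219.43500779]
wrench ring [0.42914025 0.04983549 0.        ] offcut [0.39678073 0.38669361 0.06      ]
```

```bash
cat >> h.py <<'E'
CEN=np.array([.5163,-.0353,0]); YAW=-.0205
XV=np.array([np.cos(YAW),np.sin(YAW),0]); YV=np.array([-XV[1],XV[0],0])
def fw(lx,ly,z): return CEN+XV*lx+YV*ly+np.array([0,0,z])
def loc(p): d=np.asarray(p)-CEN; return np.array([d@XV,d@YV,d[2]])
def st():
    s=monitor.read_state(); q=s['tcp_rot']; return s,np.array(s['position']),Rn.from_quat([q[1],q[2],q[3],q[0]])
def go(lx,ly,z,ang=None):
    "tool deltas (cm, deg) to fence-frame point; ang: wanted tool-y direction rel. fence x, deg (tool down)"
    s,p,R=st(); out=R.inv().apply(fw(lx,ly,z)-p)*100; rv=None
    if ang is not None:
        a=np.radians(ang)+YAW; y=np.array([np.cos(a),np.sin(a),0]); zz=np.array([0,0,-1.])
        T=Rn.from_matrix(np.c_[np.cross(y,zz),y,zz]); rv=np.degrees((R.inv()*T).as_rotvec()).round(1)
    print('shift',out.round(2),'turn',rv)
E
python3 - <<'E'
from h import *
go(.08,.052,.226,0); go(.08,.052,.085,0)
c=cam('top'); print('can',loc(px2w(c,394/1.4,155/1.4,.15)))
E
```

```text
shift [-54.99 -41.59   0.06] turn [-0.   0.  69.6]
shift [-54.99 -41.58  14.16] turn [-0.   0.  69.6]
can [ 0.20946108 -0.02621363  0.15      ]
```

servo_tool(
  targets=[
    [0, 0, 18, -14, -10.5, -1, 1],
    [0, 0, 18, -14, -10.5, -1, 1],
    [0, 0, 18, -14, -10.5, -1, 1],
    [0, 0, 35, -28, -21, -1, 1],
    [0, 0, 35, -28, -21, -1, 1],
    [0, 0, 35, -28, -21, -1, 1],
    [0, 0, 35, -28, -21, -1, 1],
    [0, 0, 52, -41, -31, -1, 1],
    [0, 0, 52, -41, -31, -1, 1],
    [0, 0, 52, -41, -31, -1, 1],
    [0, 0, 52, -41, -31, -1, 1],
    [0, 0, 69.6, -55, -41.6, 0, 1],
    [0, 0, 69.6, -55, -41.6, 0, 1],
    [0, 0, 69.6, -55, -41.6, 0, 1],
    [0, 0, 69.6, -55, -41.6, 0, 1],
    [0, 0, 69.6, -55, -41.6, 0, 1],
    [0, 0, 69.6, -55, -41.6, 0, 1],
  ],
)

```text
clock: 2.0
position: [0.5973, 0.0156, 0.2263]
tcp_rot: [-0.001, 0.715, 0.7, -0.0]
force: [-0.3, 0.4, 0.2]
opening: 0.0005
finger_force: 0.0
```

```bash
python3 - <<'E'
from h import *
s,p,R=st(); print(s['clock'],loc(p)); go(.08,.052,.085,0); go(-.05,.052,.085,0)
E
```

```text
2.0 [0.07989723 0.052504   0.2262767 ]
shift [-0.06  0.02 14.13] turn [-0.1 -0.  -0. ]
shift [ -0.07 -12.98  14.14] turn [-0.1 -0.  -0. ]
```

servo_tool(
  targets=[
    [0, 0, 0, 0, 0, 5, 1],
    [0, 0, 0, 0, 0, 10, 1],
    [0, 0, 0, 0, 0, 14.1, 1],
    [0, 0, 0, 0, 0, 14.1, 1],
    [0, 0, 0, 0, -2, 14.1, 1],
    [0, 0, 0, 0, -4, 14.1, 1],
    [0, 0, 0, 0, -5, 14.1, 1],
    [0, 0, 0, 0, -6, 14.1, 1],
    [0, 0, 0, 0, -7, 14.1, 1],
    [0, 0, 0, 0, -8, 14.1, 1],
    [0, 0, 0, 0, -9, 14.1, 1],
    [0, 0, 0, 0, -10, 14.1, 1],
    [0, 0, 0, 0, -11, 14.1, 1],
    [0, 0, 0, 0, -12, 14.1, 1],
    [0, 0, 0, 0, -12.5, 14.1, 1],
    [0, 0, 0, 0, -12.5, 14.1, 1],
  ],
)

```text
clock: 3.6
position: [0.4708, 0.0178, 0.0854]
tcp_rot: [-0.001, 0.714, 0.7, -0.001]
force: [-0.1, -0.2, 0.2]
opening: 0.0003
finger_force: 0.0
```

servo_tool(
  targets=[
    [0, 0, 0, 0, 0, 0.8, 1],
    [0, 0, 0, 0, 0, 1.4, 1],
    [0, 0, 0, 0, 0, 1.9, 1],
    [0, 0, 0, 0, 0, 2.3, 1],
    [0, 0, 0, 0, 0, 2.6, 1],
    [0, 0, 0, 0, 0, 2.8, 1],
    [0, 0, 0, 0, 0, 2.9, 1],
    [0, 0, 0, 0, 0, 2.9, 1],
  ],
)

```text
clock: 4.4
position: [0.472, 0.0178, 0.0571]
tcp_rot: [-0.0, 0.714, 0.7, -0.0]
force: [-3.8, -0.3, 9.6]
opening: 0.0005
finger_force: 4.7
```

servo_tool(
  targets=[
    [0, 0, 0, 0, 0, 0.1, 1],
    [0, 0, 0, 0, 0, 0.2, 1],
    [0, 0, 0, 0, 0, 0.2, 1],
  ],
)

```text
clock: 4.7
position: [0.4721, 0.0178, 0.0567]
tcp_rot: [-0.0, 0.714, 0.7, -0.0]
force: [-9.9, -0.7, 28.9]
opening: 0.0003
finger_force: 14.6
```

servo_tool(
  targets=[
    [0, 0, 0, 0, 0, -4, 1],
    [0, 0, 0, 0, 0, -8, 1],
    [0, 0, 0, 0, 0, -10, -1],
    [0, 0, 0, 0, 0, -10, -1],
  ],
)

```text
clock: 5.1
position: [0.4755, 0.018, 0.1579]
tcp_rot: [0.002, 0.714, 0.7, 0.003]
force: [1.1, 0.3, -0.8]
opening: 0.0121
finger_force: 0.0
```

```bash
python3 - <<'E'
from h import *
s,p,R=st(); print(s['clock'],s['joints'].round(2),loc(p)); go(-.14,-.156,.10,90);go(-.14,-.156,.10,-90)
c=cam('top'); save(cv2.resize(c[0][165:270,135:400],None,fx=3,fy=3,interpolation=cv2.INTER_CUBIC),'crop2.png')
c=cam('scene'); save(cv2.resize(c[0][170:280,200:400],None,fx=4,fy=4,interpolation=cv2.INTER_CUBIC),'crop3.png')
E
```

```text
5.1 [-0.14  0.25  0.06  2.06 -0.02  0.83 -0.1 ] [-0.04186197  0.05248092  0.15792733]
shift [-20.86  -9.85   5.7 ] turn [  0.4   0.3 -90. ]
shift [-20.86  -9.85   5.7 ] turn [ 0.3 -0.4 90. ]
```

View pics/crop3.png

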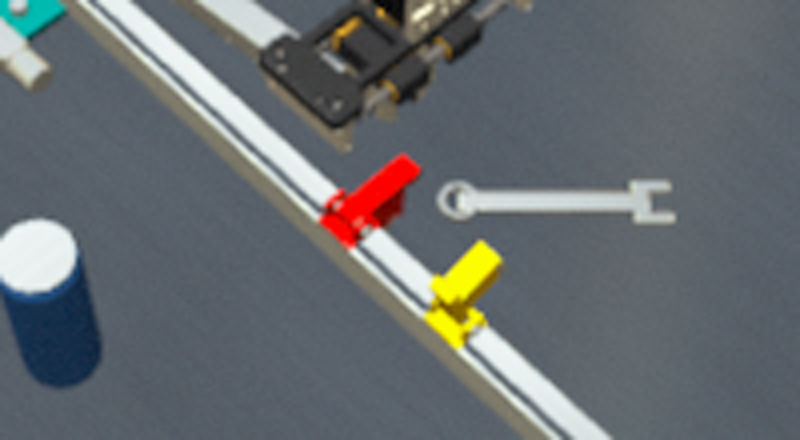

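The red stop is down: arm level at (380,190) with its foot hanging, and yellow is still back at (465,290). Next I go in front of the tube with the fingers open along the fence.

servo_tool(
  targets=[
    [0, 0, -8, -4, -2, 0, -1],
    [0, 0, -16, -8, -4, 0, -1],
    [0, 0, -24, -12, -6, 0, -1],
    [0, 0, -32, -16, -8, 0, -1],
    [0, 0, -40, -20.8, -9.8, 0, -1],
    [0, 0, -48, -20.8, -9.8, 0, -1],
    [0, 0, -56, -20.8, -9.8, 0, -1],
    [0, 0, -64, -20.8, -9.8, 0, -1],
    [0, 0, -72, -20.8, -9.8, 2, -1],
    [0, 0, -80, -20.8, -9.8, 4, -1],
    [0, 0, -88, -20.8, -9.8, 5.7, -1],
    [0, 0, -90, -20.8, -9.8, 5.7, -1],
    [0, 0, -90, -20.8, -9.8, 5.7, -1],
    [0, 0, -90, -20.8, -9.8, 5.7, -1],
  ],
)

```text
clock: 6.6
position: [0.3695, -0.1879, 0.0968]
tcp_rot: [-0.001, 0.011, 1.0, 0.0]
force: [0.3, 0.1, -0.4]
opening: 0.0918
finger_force: 0.0
```

```bash
python3 - <<'E'
from h import *
s,p,R=st(); print(s['clock'],loc(p)); go(-.14,-.156,.01,90); go(-.061,-.156,.01,90)
E
```

```text
6.6 [-0.14359295 -0.1555385   0.09681369]
shift [-0.37 -0.05  8.68] turn [ 0.  -0.1 -0.1]
shift [-8.27 -0.04  8.67] turn [ 0.  -0.1 -0.1]
```

servo_tool(
  targets=[
    [0, 0, 0, 0, 0, 4, -1],
    [0, 0, 0, 0, 0, 7, -1],
    [0, 0, 0, 0, 0, 8.6, -1],
    [0, 0, 0, 0, 0, 8.6, -1],
    [0, 0, 0, -1, 0, 8.6, -1],
    [0, 0, 0, -2, 0, 8.6, -1],
    [0, 0, 0, -2.7, 0, 8.6, -1],
    [0, 0, 0, -3.4, 0, 8.6, -1],
    [0, 0, 0, -4.1, 0, 8.6, -1],
    [0, 0, 0, -4.8, 0, 8.6, -1],
    [0, 0, 0, -5.5, 0, 8.6, -1],
    [0, 0, 0, -6.2, 0, 8.6, -1],
    [0, 0, 0, -6.8, 0, 8.6, -1],
    [0, 0, 0, -7.4, 0, 8.6, -1],
    [0, 0, 0, -7.8, 0, 8.6, -1],
    [0, 0, 0, -8, 0, 8.6, -1],
    [0, 0, 0, -8, 0, 8.6, -1],
  ],
)

```text
clock: 8.3
position: [0.451, -0.1898, 0.0118]
tcp_rot: [0.001, 0.01, 1.0, -0.0]
force: [0.0, 1.0, -0.3]
opening: 0.0915
finger_force: 0.0
```

servo_tool(
  targets=[
    [0, 0, 0, 1, 0, 0, -1],
    [0, 0, 0, 3, 0, 0, 1],
    [0, 0, 0, 3, 0, -5, 1],
    [0, 0, 0, 3, 0, -9, 1],
    [0, 0, 0, 3, 0, -9, 1],
  ],
)

```text
clock: 8.8
position: [0.4232, -0.1908, 0.1064]
tcp_rot: [0.004, 0.011, 1.0, -0.002]
force: [0.9, -0.4, -0.6]
opening: 0.0644
finger_force: 0.0
```

```bash
python3 - <<'E'
from h import *
s,p,R=st(); print(s['clock'],loc(p)); go(-.036,-.315,.10,90); go(-.036,-.315,.01,90)
c=cam('top'); save(cv2.resize(c[0][165:270,135:400],None,fx=3,fy=3,interpolation=cv2.INTER_CUBIC),'crop4.png')
E
```

```text
8.8 [-0.08985953 -0.15739513  0.10636569]
shift [ -5.39 -15.75   0.74] turn [-0.2  0.5 -0.1]
shift [ -5.31 -15.72   9.74] turn [-0.2  0.5 -0.1]
```

View pics/crop4.png

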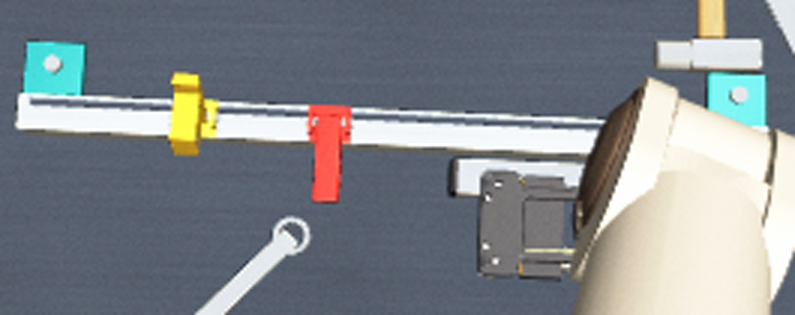

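Red arm down at (329,170). The tube is now parallel and a few mm short of the fence, with its left end at (452,177). Next: push from its right end.

servo_tool(
  targets=[
    [0, 0, 0, -1.5, -4.5, 0, 1],
    [0, 0, 0, -3, -9, 0, 1],
    [0, 0, 0, -5.3, -15.7, 0, 1],
    [0, 0, 0, -5.3, -15.7, 0, 1],
    [0, 0, 0, -5.3, -15.7, 0, 1],
    [0, 0, 0, -5.3, -15.7, 4, 1],
    [0, 0, 0, -5.3, -15.7, 8, 1],
    [0, 0, 0, -5.3, -15.7, 9.6, 1],
    [0, 0, 0, -5.3, -15.7, 9.6, 1],
    [0, 0, 0, -5.3, -15.7, 9.6, 1],
  ],
)

```text
clock: 9.85
position: [0.4698, -0.3465, 0.0058]
tcp_rot: [-0.0, 0.01, 1.0, 0.0]
force: [0.5, -0.5, 0.3]
opening: 0.0003
finger_force: 0.0
```

```bash
python3 - <<'E'
from h import *
s,p,R=st(); print(s['clock'],loc(p)); go(-.036,-.2,.01,90)
c=cam('top'); g=lambda U,V,z:loc(px2w(c,(U+.5)/3-.5+135,(V+.5)/3-.5+165,z))
print('red arm edges',g(315,180,.057),g(341,180,.057),'tube L',g(453,160,.03))
E
```

```text
9.85 [-0.04008289 -0.31210094  0.00577894]
shift [-0.41 11.21 -0.42] turn [ 0. -0.  0.]
red arm edges [-0.04814178  0.06150554  0.057     ] [-0.04722951  0.04061227  0.057     ] tube L [-0.02342281 -0.04996447  0.03      ]
```

servo_tool(
  targets=[
    [0, 0, 0, -0.4, 0, -0.4, 1],
    [0, 0, 0, -0.4, 1, -0.4, 1],
    [0, 0, 0, -0.4, 2, -0.4, 1],
    [0, 0, 0, -0.4, 2.7, -0.4, 1],
    [0, 0, 0, -0.4, 3.4, -0.4, 1],
    [0, 0, 0, -0.4, 4.1, -0.4, 1],
    [0, 0, 0, -0.4, 4.8, -0.4, 1],
    [0, 0, 0, -0.4, 5.5, -0.4, 1],
    [0, 0, 0, -0.4, 6.2, -0.4, 1],
    [0, 0, 0, -0.4, 6.9, -0.4, 1],
    [0, 0, 0, -0.4, 7.6, -0.4, 1],
    [0, 0, 0, -0.4, 8.3, -0.4, 1],
    [0, 0, 0, -0.4, 9, -0.4, 1],
    [0, 0, 0, -0.4, 9.5, -0.4, 1],
    [0, 0, 0, -0.4, 10, -0.4, 1],
    [0, 0, 0, -0.4, 10.3, -0.4, 1],
    [0, 0, 0, -0.4, 10.5, -0.4, 1],
    [0, 0, 0, -0.4, 10.6, -0.4, 1],
    [0, 0, 0, -0.4, 10.6, -0.4, 1],
  ],
)

```text
clock: 11.8
position: [0.476, -0.241, 0.0095]
tcp_rot: [-0.0, 0.01, 1.0, 0.0]
force: [0.1, -1.3, 0.6]
opening: 0.0004
finger_force: 0.9
```

servo_tool(
  targets=[
    [0, 0, 0, 0, 0.15, 0, 1],
    [0, 0, 0, 0, 0.3, 0, 1],
    [0, 0, 0, 0, 0.4, 0, 1],
    [0, 0, 0, 0, 0.5, 0, 1],
  ],
)

```text
clock: 12.2
position: [0.4761, -0.2361, 0.0096]
tcp_rot: [-0.0, 0.01, 1.0, 0.0]
force: [-0.1, -2.5, 0.5]
opening: 0.0001
finger_force: 1.2
```

servo_tool(
  targets=[
    [0, 0, 0, 0, 0.15, 0, 1],
    [0, 0, 0, 0, 0.3, 0, 1],
    [0, 0, 0, 0, 0.4, 0, 1],
    [0, 0, 0, 0, 0.4, 0, 1],
  ],
)

```text
clock: 12.6
position: [0.4762, -0.2318, 0.0096]
tcp_rot: [-0.0, 0.01, 1.0, 0.0]
force: [0.4, -0.9, 0.5]
opening: 0.0004
finger_force: 0.5
```

```bash
python3 - <<'E'
from h import *
s,p,R=st(); print(s['clock'],loc(p),s['force'])
c=cam('top'); save(cv2.resize(c[0][180:240,220:370],None,fx=5,fy=5,interpolation=cv2.INTER_CUBIC),'crop5.png')
E
```

```text
12.6 [-0.03604335 -0.19725181  0.00959225] [ 0.44185139 -0.918509    0.49816214]
```

View pics/crop5.png

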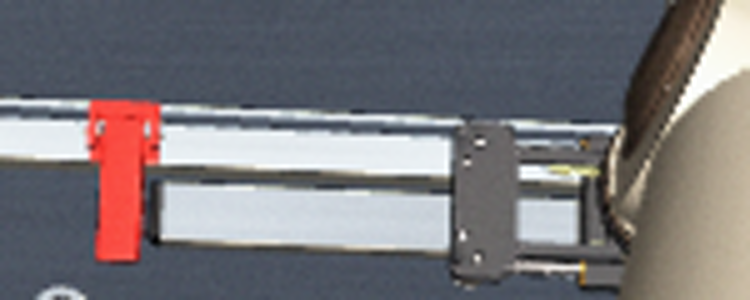

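The tube's left end at (150,212) is still a few mm from the red foot's edge at (141,210), so I keep pushing gently.

servo_tool(
  targets=[
    [0, 0, 0, 0, 0.1, 0, 1],
    [0, 0, 0, 0, 0.2, 0, 1],
    [0, 0, 0, 0, 0.3, 0, 1],
    [0, 0, 0, 0, 0.3, 0, 1],
  ],
)

```text
clock: 13.05
position: [0.4763, -0.229, 0.0096]
tcp_rot: [-0.0, 0.01, 1.0, 0.0]
force: [-0.1, -0.3, 0.1]
opening: 0.0006
finger_force: 0.5
```

servo_tool(
  targets=[
    [0, 0, 0, 0, 0.1, 0, 1],
    [0, 0, 0, 0, 0.2, 0, 1],
    [0, 0, 0, 0, 0.2, 0, 1],
  ],
)

```text
clock: 13.35
position: [0.4763, -0.2284, 0.0097]
tcp_rot: [0.0, 0.011, 1.0, -0.001]
force: [-0.2, -4.9, -2.1]
opening: 0.0006
finger_force: 2.4
```

servo_tool(
  targets=[
    [0, 0, 0, 0, 0.1, 0, 1],
    [0, 0, 0, 0, 0.2, 0, 1],
    [0, 0, 0, 0, 0.2, 0, 1],
  ],
)

```text
clock: 13.65
position: [0.4765, -0.2283, 0.01]
tcp_rot: [0.001, 0.011, 1.0, -0.002]
force: [0.2, -10.0, -1.4]
opening: -0.0001
finger_force: 4.4
```

servo_tool(
  targets=[
    [0, 0, 0, 0, -1, 0, 1],
    [0, 0, 0, 0, -3, 0, 1],
    [0, 0, 0, 0, -3, -5, 1],
    [0, 0, 0, 0, -3, -8, 1],
    [0, 0, 0, 3, 1, -8, -1],
    [0, 0, 0, 5, 5, -8, -1],
    [0, 0, 0, 5, 9, -8, -1],
    [0, 0, 0, 5, 12.9, -8, -1],
    [0, 0, 0, 5, 12.9, -8, -1],
    [0, 0, 0, 5, 12.9, -8, -1],
    [0, 0, 0, 5, 12.9, -5, -1],
    [0, 0, 0, 5, 12.9, -2, -1],
    [0, 0, 0, 5, 12.9, 0, -1],
    [0, 0, 0, 5, 12.9, 0, -1],
  ],
)

```text
clock: 15.05
position: [0.4268, -0.0961, 0.0075]
tcp_rot: [-0.003, 0.011, 1.0, 0.0]
force: [-0.2, 0.0, -0.8]
opening: 0.0756
finger_force: 0.0
```

```bash
python3 - <<'E'
from h import *
s,p,R=st(); print(s['clock'],loc(p),s['opening']); go(-.0545,-.065,.01,90)
E
```

```text
15.05 [-0.0882478  -0.06265411  0.0074808 ] 0.07560470208822274
shift [-3.37 -0.23 -0.27] turn [ 0.  -0.3 -0.1]
```

servo_tool(
  targets=[
    [0, 0, 0, 0, 0, -0.2, -1],
    [0, 0, 0, -0.7, 0, -0.2, -1],
    [0, 0, 0, -1.4, 0, -0.2, -1],
    [0, 0, 0, -2, 0, -0.2, -1],
    [0, 0, 0, -2.4, 0, -0.2, -1],
    [0, 0, 0, -2.7, 0, -0.2, -1],
    [0, 0, 0, -2.9, 0, -0.2, -1],
    [0, 0, 0, -3.1, 0, -0.2, -1],
    [0, 0, 0, -3.2, 0, -0.2, -1],
    [0, 0, 0, -3.2, 0, -0.2, -1],
  ],
)

```text
clock: 16.05
position: [0.459, -0.0958, 0.0112]
tcp_rot: [-0.002, 0.011, 1.0, 0.0]
force: [-5.3, -0.1, 3.8]
opening: 0.0916
finger_force: 2.8
```

servo_tool(
  targets=[
    [0, 0, 0, -0.1, 0, 0, -1],
    [0, 0, 0, -0.2, 0, 0, -1],
    [0, 0, 0, -0.3, 0, 0, -1],
    [0, 0, 0, -0.3, 0, 0, -1],
  ],
)

```text
clock: 16.45
position: [0.459, -0.0958, 0.0107]
tcp_rot: [-0.005, 0.011, 1.0, 0.0]
force: [-10.9, 0.0, 7.9]
opening: 0.0916
finger_force: 5.6
```

servo_tool(
  targets=[
    [0, 0, 0, -0.2, 0, 0, -1],
    [0, 0, 0, -0.3, 0, 0, -1],
    [0, 0, 0, -0.3, 0, 0, -1],
  ],
)

```text
clock: 16.75
position: [0.459, -0.0958, 0.0102]
tcp_rot: [-0.007, 0.011, 1.0, 0.001]
force: [-16.8, 0.5, 12.7]
opening: 0.0917
finger_force: 8.3
```

servo_tool(
  targets=[
    [0, 0, 0, 1, 0, 0, -1],
    [0, 0, 0, 4, 0, 0, -1],
    [0, 0, 0, 6, 0, -4, -1],
    [0, 0, 0, 7, -4, -8, 1],
    [0, 0, 0, 7, -8, -10, 1],
    [0, 0, 0, 7, -12, -10, 1],
    [0, 0, 0, 7, -16, -10, 1],
    [0, 0, 0, 7, -20, -10, 1],
    [0, 0, 0, 7, -20, -10, 1],
    [0, 0, 0, 7, -20, -10, 1],
  ],
)

```text
clock: 17.75
position: [0.3934, -0.2957, 0.1118]
tcp_rot: [0.001, 0.012, 1.0, -0.0]
force: [-0.1, 1.0, -0.3]
opening: 0.0402
finger_force: 0.0
```

```bash
python3 - <<'E'
from h import *
s,p,R=st(); print(s['clock'],loc(p)); go(-.030,-.225,.10,90); go(-.030,-.225,.01,90)
a=cam('top')[0][180:240,225:385]; b=cam('scene')[0][150:245,215:320]
f=lambda i:cv2.resize(i,None,fx=5,fy=5,interpolation=cv2.INTER_CUBIC)
a=f(a)[:,:800]; b=cv2.resize(b,None,fx=3.1,fy=3.1,interpolation=cv2.INTER_CUBIC); o=np.zeros((a.shape[0]+b.shape[0],800,3),np.uint8); o[:300]=a; o[300:,:b.shape[1]]=b
save(o,'crop6.png'); print(o.shape)
E
```

```text
17.75 [-0.11756431 -0.26287885  0.11179892]
shift [-8.75  3.81  1.19] turn [-0.   0.1 -0.1]
shift [-8.73  3.82 10.19] turn [-0.   0.1 -0.1]
(594, 800, 3)
```

View pics/crop6.png

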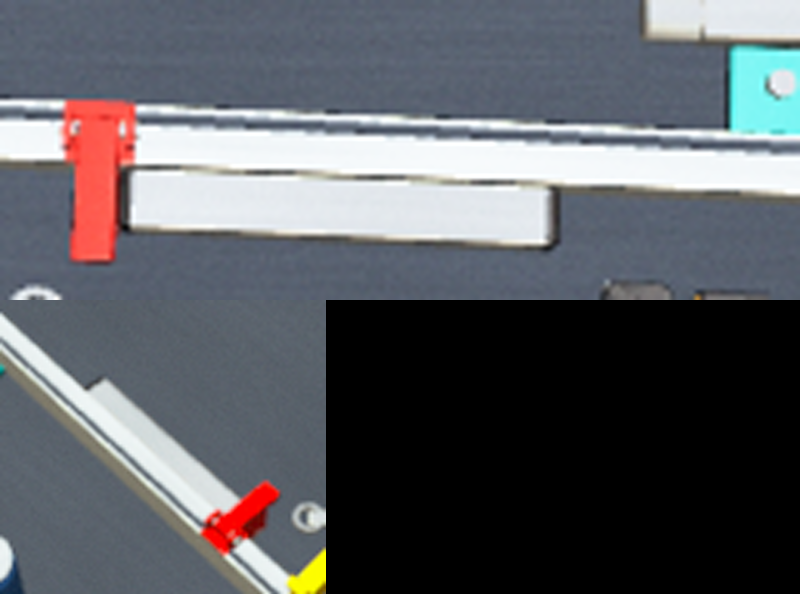

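The tube lies flush on the fence, with its left end at (125,200) next to the red foot's edge at (117,200). One gentle nudge on the right end will make sure it is tight.

servo_tool(
  targets=[
    [0, 0, 0, -4, 2, 0, 1],
    [0, 0, 0, -8.7, 3.8, 0, 1],
    [0, 0, 0, -8.7, 3.8, 0, 1],
    [0, 0, 0, -8.7, 3.8, 4, 1],
    [0, 0, 0, -8.7, 3.8, 8, 1],
    [0, 0, 0, -8.7, 3.8, 10.1, 1],
    [0, 0, 0, -8.7, 3.8, 10.1, 1],
    [0, 0, 0, -8.7, 4.8, 10.1, 1],
    [0, 0, 0, -8.7, 5.8, 10.1, 1],
    [0, 0, 0, -8.7, 6.2, 10.1, 1],
    [0, 0, 0, -8.7, 6.5, 10.1, 1],
    [0, 0, 0, -8.7, 6.6, 10.1, 1],
  ],
)

```text
clock: 19.05
position: [0.4821, -0.23, 0.0115]
tcp_rot: [0.001, 0.01, 1.0, -0.0]
force: [-0.2, -0.2, 0.3]
opening: 0.0003
finger_force: 0.0
```

servo_tool(
  targets=[
    [0, 0, 0, 0, 0.1, 0, 1],
    [0, 0, 0, 0, 0.2, 0, 1],
    [0, 0, 0, 0, 0.3, 0, 1],
    [0, 0, 0, 0, 0.4, 0, 1],
    [0, 0, 0, 0, 0.4, 0, 1],
  ],
)

```text
clock: 19.55
position: [0.4815, -0.2284, 0.0109]
tcp_rot: [0.0, 0.011, 1.0, -0.001]
force: [-1.0, -4.8, 0.0]
opening: -0.0
finger_force: 2.4
```

servo_tool(
  targets=[
    [0, 0, 0, 0, 0.1, 0, 1],
    [0, 0, 0, 0, 0.2, 0, 1],
    [0, 0, 0, 0, 0.2, 0, 1],
    [0, 0, 0, 0, -1, 0, 1],
    [0, 0, 0, 0, -4, 0, 1],
    [0, 0, 0, 0, -5, -4, 1],
    [0, 0, 0, 0, -5, -8, 1],
    [0, 0, 0, 4, -6, -10, 1],
    [0, 0, 0, 9, -8, -10, 1],
    [0, 0, 0, 9, -8, -10, 1],
    [0, 0, 0, 9, -8, -10, 1],
  ],
)

```text
clock: 20.65
position: [0.3882, -0.3051, 0.1108]
tcp_rot: [-0.0, 0.012, 1.0, 0.0]
force: [0.1, 0.3, 0.7]
opening: 0.0001
finger_force: 0.0
```

```bash
python3 - <<'E'
from h import *
c=cam('top'); save(cv2.resize(c[0][180:240,225:385],None,fx=5,fy=5,interpolation=cv2.INTER_CUBIC),'crop7.png')
E
```

```text
(no output)
```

View pics/crop7.png

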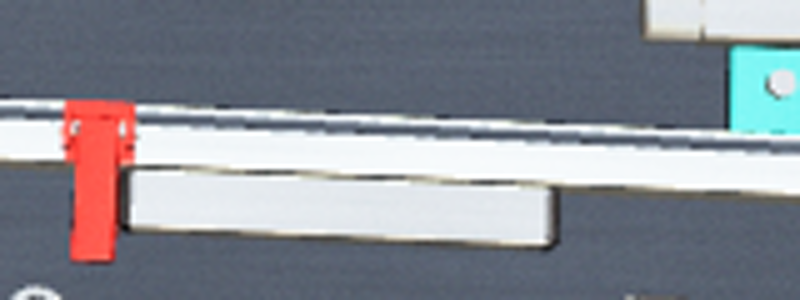

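The tube is flush along the fence, and the ~5-crop-pixel offset at the foot matches parallax between the arm's top and the tube's top. The nudge also stopped at the same TCP position as the first contact.

```bash
python3 -c "
from workcell import workorder
print(workorder.hand_in())"
```

```text
the job is handed in; nothing more can be done
None
```

The job is handed in: the red stop is down and the tube lies flush on the fence with its left end tight against the stop. The yellow stop was still back when last seen, I saw no bystander out of place, and no verdict came back.

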